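# Seat the spray mask on its three-ball locators

### The job

Pick up the mask plate by its grip bar and set it, narrow end over the single ball, on the three-ball locator base, pressing it down past the spring rollers until it is fully home on all three balls. Then keep pushing straight down on it with about 15 N for a second to bed it, without ramming it (no more than 25 N), and let go, leaving it seated and the other things on the table undisturbed.

Things in the scene. Friction and masses are not known exactly. Their poses are not given: they have to be found in the camera images.
- mask_grip (a point): Centre of the upright grip bar of the loose mask plate (aluminium, 0.3 to 0.5 kg): bar 44 mm long (plate's x), 16 mm wide (y), 42 mm tall (z); its top is 21 mm above this point, the plate's upper face 21 mm below, the plate's feet (lower edges of the grooves, on the table at the start) 42 mm below. Plate home: this point lies 40.3 mm above the level of the ball centres.
- mask_plate (a point): Middle of the mask plate's upper face, at the foot of the grip bar. Plate 8 mm thick, 188 mm long (x), 110 mm wide (y), only 76 mm wide at its narrow +x end, with two slot windows and rounded ends. Under it are three 90-degree V-grooves: two at the wide -x end, one at the narrow +x end; they reach 13 mm below the plate's underside.
- base: Fixed steel foot of the locator base, 150 x 100 x 16 mm, origin under its centre. On a column over it is clamped an aluminium head with three polished balls, 16 mm diameter, at x, y = (-65, 38), (-65, -38), (65, 0) mm of this frame. The head's height is not measured: ball centres are 54 to 70 mm above the table, different each time, so feel for it. The head does not give under a push.
- base_narrow (a point): Point on the foot under the single ball (+x, narrower end of the head). Plate home: its x and y axes point the same way as the base's, narrow end over the single ball, the grip bar's centre straight above the base's origin and 40.3 mm above the ball centres; the grooves on the balls centre a plate that is up to 4 mm off. The head is an 18 mm block, 224 mm long, its top 12 mm below the ball centres.
- base_wide (a point): Point on the foot midway under the pair of balls (-x end). At both ends of the head (97 mm out) a sprung arm holds a brass roller. A plate let down level meets both rollers about 10 mm above home and rests there, perhaps with one end lower; forcing the rollers apart takes a push of up to 15 N; each then snaps over its end of the plate and pulls it down (8 N in all).
- mask: The same mask plate; this origin is under its middle on the plane of its feet, 42 mm below mask_grip.
- tape_wide: roll of cream masking tape lying flat, 100 mm across, 25 mm high (bystander; origin: underside centre)
- tape_thin: thin blue tape roll lying flat, 90 mm across, 12 mm high (bystander; origin: underside centre)
- paint_bottle: small black paint bottle, 30 mm across, 75 mm high, standing between the mask plate and the locator base (bystander; origin: underside centre)
- colour_jar: white jar, 52 mm across, 60 mm high (bystander; origin: underside centre)
- thinner_bottle: amber bottle, 50 mm across, 130 mm high (bystander; origin: underside centre)
- scraper: spatula, 200 mm long, lying (bystander; origin: on its underside)
- airbrush: steel airbrush lying down, 135 mm long (bystander; origin: underside centre)
Mind the look-alikes: they are no part of the job. Leave any blue, green or red look-alike of the mask alone.

How it is judged:
On the way, in this order (a step that is already met when the one before it is completed fails the run):
1. the mask plate is lifted clear of the table (height (world z) of mask_grip above 0.085 m), for 0.1 s.
2. the plate is home on the balls and pushed down onto them for 0.4 s (all its contact forces on the base added up exceed 44 N; springs and weight give 33 N, a push of 10 N the rest) (x of head_c2 in the frame of mask_grip between -0.067 and -0.063 m and y of head_c2 in the frame of mask_grip between 0.036 and 0.04 m and z of head_c2 in the frame of mask_grip between -0.0421 and -0.0385 m and x of head_c3 in the frame of mask_grip between -0.067 and -0.063 m and y of head_c3 in the frame of mask_grip between -0.04 and -0.036 m and z of head_c3 in the frame of mask_grip between -0.0421 and -0.0385 m and x of head_c4 in the frame of mask_grip between 0.063 and 0.067 m and y of head_c4 in the frame of mask_grip between -0.002 and 0.002 m and z of head_c4 in the frame of mask_grip between -0.0421 and -0.0385 m and contact force between mask and base above 44 N), for 0.4 s.
At the end, for the whole second after the job is handed in: The plate is home on the three balls, narrow end over the single ball: each ball lies where its groove wants it, seen from the grip bar's centre (65 mm along, 38 mm or nothing across, 40.3 mm down), within 2 mm along and across and 1.8 mm in height; and the plate is at rest (x of head_c2 in the frame of mask_grip between -0.067 and -0.063 m and y of head_c2 in the frame of mask_grip between 0.036 and 0.04 m and z of head_c2 in the frame of mask_grip between -0.0421 and -0.0385 m and x of head_c3 in the frame of mask_grip between -0.067 and -0.063 m and y of head_c3 in the frame of mask_grip between -0.04 and -0.036 m and z of head_c3 in the frame of mask_grip between -0.0421 and -0.0385 m and x of head_c4 in the frame of mask_grip between 0.063 and 0.067 m and y of head_c4 in the frame of mask_grip between -0.002 and 0.002 m and z of head_c4 in the frame of mask_grip between -0.0421 and -0.0385 m and linear speed of mask below 0.01 m/s and angular speed of mask below 0.1 rad/s); the robot touches nothing.
It fails at once if the plate is rammed onto the base (contact forces of plate on balls and rollers, their sizes added up, over 100 N: a push of over 40 N) (contact force between mask and base above 100 N).
It fails at once if a bystander is moved by more than 20 mm (distance of any of tape_wide, tape_thin, paint_bottle, colour_jar, thinner_bottle, scraper, airbrush from where it was at the start of the episode above 0.02 m).
It also fails if it takes over 67 s, if anything falls off the work surface, if the arm or the gripper's body presses on something with over 40 N, if the wrist force passes 120 N, or if a joint passes its speed limit or range.

### The arm

A 7-joint arm with a two-finger parallel gripper is mounted at the origin on the work surface. World frame = base frame: x ahead of the robot, y to its left, z up, the work surface at z = 0. Lengths are in m, angles in rad, forces in N, time in s.
With the tool pointing down it reaches from about 0.4 to 0.925 m from the base axis. Payload 5.6 kg.
Tool frame: the origin (TCP) lies on the centre line of the jaws, within the pads' length; the fingertips stand 11 mm ahead of it and the grasp point (between the pads) lies 8 mm behind it; x points along the fingers, y is the direction in which the jaws open and shut, and the axes are right-handed (so a half turn about x gives the same grasp; the last joint's range is limited). The gripper opens to 85 mm and grips with 20 to 120 N. Pads are 22 mm wide; open, the fingers measure 114 mm over their backs; the gripper's body (76 mm by 85 mm) begins 54 mm behind the grasp point. The pads swing forward as they close: fully open they stand 13 mm farther back than shut.
Start: joints at [-1.388, 0.468, -0.012, 1.603, 0.006, 1.071, -0.056], TCP at [0.146, 0.633, 0.242] pointing down, gripper open.
Joint ranges: [-2.53, 2.53], [-0.31, 2.02], [-1.57, 1.55], [0.28, 2.44], [-1.29, 4.43], [0.15, 1.84], [-2.92, 2.92]. Speed limits (rad/s): [2.57, 2.57, 3.14, 3.14, 3.14, 3.14, 3.14].

### API

Orientations are given as a rotation vector (axis times angle).
In Python, from plant import * gives the robot as it stands.
- The arm moves only by the tool arm_command, never from a script. Its argument "targets" is a list of rows, each an object with "angular": the turn, a rotation vector about the world's x, y, z in units of 5 degrees (1.0 is 5 degrees), a list of three; "linear": the shift along the world's x, y, z in m, a list of three; "grip": the finger opening in m, from 0 to 0.0854. In form: [{"angular": [ax, ay, az], "linear": [dx, dy, dz], "grip": grip}, ...]. A call has 1 to 8 rows; each row is the pose to reach, as a shift and turn from the pose commanded when the call began; what a row does not reach only later rows make up. A row lasts 1/12 s, in which the tool goes at most 41.7 mm and 7.16 degrees, less where a joint would pass 70% of its speed; a pose out of reach is approached as far as the arm can. A call with a gripper value outside its range is refused whole. The fingers move at their own pace and stop on an object; "grip_force" is the grip in N (left out, the last holds). Time passes only in rows, so rows that repeat a pose let the fingers close. It gives the time, the measured TCP pose, the force and the opening at its end, in the units of the state.
- sense(): the state, without advancing time (a new reading comes with each control period).
- grab_frame(name): name is "side" or "top"; returns the picture (420x560x3 uint8, red, green, blue); there is no depth.
- calibration(name): a dict with "intrinsics" (3x3 intrinsics, pixels), "k1" (the pictures are not rectified: a ray, as slopes to the right and down, at radius r is drawn at 1 + k1 r^2 times it, then the intrinsics apply), "T" (4x4, takes a point from camera to world coordinates). Camera axes: x right, y up, looking along -z (the intrinsics and any distortion apply to the point x, -y, -z); pixel columns grow to the right and rows downward; lengths in m; the calibration is good to about 2 mm. A picture is of the moment at which its call begins. calibration takes no time and is no camera call.
- close_job(): hands the job in, once; it reports no verdict.
The state is a dict: "t": time; "qpos": joint angles; "dq": joint speeds; "tau": joint torques, N m; "ee_pos": TCP position; "tool_rot": TCP orientation; "contact_force": force on the tool from outside, world axes, zero at the start; "torque": the same for the moment, N m; "gripper_width": finger opening in m.
Only numpy, scipy, OpenCV 4.12 (cv2) and the standard library are available. Lean on these libraries where they do the work, as an engineer would, in place of code of your own. Each camera call takes 0.05 s, during which the arm holds its last target.

## Working session

There is one attempt and no reset: what is moved stays moved. The work goes in short steps, Python scripts to look and compute and a tool call to move; the robot and the scene stay as the last step left them, time stands still between calls to the robot, and variables do not carry over. Pictures are saved under pics/ and viewed, and the job is handed in when it is done.

Besides the shell and the picture viewer there is one more tool, called after "Emit:" by a JSON object that holds its "op" and its "data", one argument or row to a line. arm_command: Moves the arm, as the interface text tells. Its arguments: {"type":"object","properties":{"targets":{"type":"array"},"grip_force":{"type":"number"}},"required":["targets"]}

```bash
mkdir -p pics; ls; python3 - <<'E'
from plant import *
import cv2
for n in("side","top"):
    c=calibration(n);print(n,c)
    cv2.imwrite(f"pics/{n}0.png",grab_frame(n)[:,:,::-1])
s=sense();print(s)
E
```

```text
pics
side {'intrinsics': array([[464.46311958,   0.        , 276.6493555 ],
       [  0.        , 464.46311958, 214.0271376 ],
       [  0.        ,   0.        ,   1.        ]]), 'k1': -0.06004980957739831, 'T': array([[ 0.97780925,  0.10248338, -0.18271898,  0.26929734],
       [-0.20840869,  0.56463963, -0.7985912 , -1.06407413],
       [ 0.02132805,  0.81895009,  0.57346828,  0.89833709],
       [ 0.        ,  0.        ,  0.        ,  1.        ]])}
top {'intrinsics': array([[430.46168505,   0.        , 285.69576966],
       [  0.        , 430.46168505, 210.4219307 ],
       [  0.        ,   0.        ,   1.        ]]), 'k1': 0.03904984414662155, 'T': array([[ 0.0064482 ,  0.98877913, -0.14924563,  0.29277616],
       [-0.9999533 ,  0.00530144, -0.00808026,  0.0652685 ],
       [-0.00719838,  0.14929076,  0.98876714,  1.6152575 ],
       [ 0.        ,  0.        ,  0.        ,  1.        ]])}
{'t': 0.1, 'qpos': array([-1.38796789,  0.46831807, -0.01161285,  1.60351039,  0.00598682,
        1.07138339, -0.05628174]), 'dq': array([-1.71915497e-04, -2.21535070e-03, -6.21093796e-04, -4.23654362e-03,
       -7.90680412e-05, -1.01617666e-03,  1.17743488e-03]), 'tau': array([ 9.86274645e-04, -5.33517444e+01,  2.12459872e-02, -2.51967341e+01,
        1.13650845e-02,  4.27230669e-03,  2.49592193e-05]), 'ee_pos': array([0.14549165, 0.63302575, 0.24142352]), 'tool_rot': array([ 0.1760883 ,  1.5635923 , -0.17857843]), 'contact_force': array([-0.4605512 , -0.50659392, -0.47372945]), 'torque': array([ 0.06147527, -0.02566094,  0.00075524]), 'gripper_width': 0.0855020842587433}
```

View pics/side0.png

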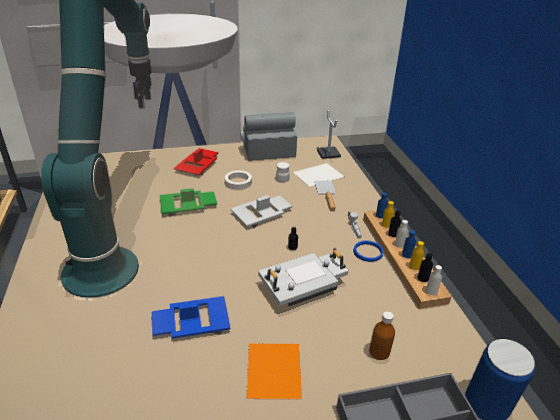

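View pics/top0.png

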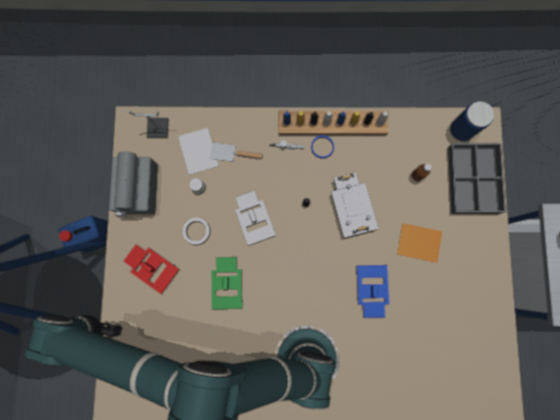

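The silver mask is at about (255,217) in the top view and (262,209) in the side view. The base is at (355,208) and (303,278). I'll enlarge both.

```bash
cat > h.py <<'E'
from plant import *
import numpy as np, cv2
from scipy.spatial.transform import Rotation as R
def und(n,px):
    c=calibration(n);K=c["intrinsics"];d=(np.asarray(px,float)-K[:2,2])/K[0,0]
    rd=np.hypot(*d);r=rd
    for _ in range(30): r=rd/(1+c["k1"]*r*r)
    d=d*(r/rd); return d,c["T"]
def ray(n,px):
    d,T=und(n,px); v=T[:3,:3]@np.array([d[0],-d[1],-1.]); return T[:3,3],v
def atz(n,px,z):
    o,v=ray(n,px); return o+v*(z-o[2])/v[2]
def proj(n,P):
    c=calibration(n);T=c["T"];p=(np.asarray(P)-T[:3,3])@T[:3,:3]
    d=np.stack([p[...,0]/-p[...,2],-p[...,1]/-p[...,2]],-1); r2=(d**2).sum(-1,keepdims=True)
    return d*(1+c["k1"]*r2)*c["intrinsics"][0,0]+c["intrinsics"][:2,2]
def tri(pt,ps):
    (o1,v1),(o2,v2)=ray("top",pt),ray("side",ps)
    s=np.linalg.lstsq(np.stack([v1,-v2],1),o2-o1,rcond=None)[0]
    a,b=o1+s[0]*v1,o2+s[1]*v2; return (a+b)/2,np.linalg.norm(a-b)
def crop(src,x0,y0,w,h,k,out):
    im=cv2.imread(src)[y0:y0+h,x0:x0+w]; im=cv2.resize(im,None,fx=k,fy=k,interpolation=cv2.INTER_CUBIC)
    for i in range(0,w,10):
        cv2.line(im,(i*k,0),(i*k,6),(0,0,255),1); cv2.putText(im,str(x0+i),(i*k,18),0,.35,(0,0,255),1)
    for i in range(0,h,10):
        cv2.line(im,(0,i*k),(6,i*k),(0,0,255),1); cv2.putText(im,str(y0+i),(8,i*k+4),0,.35,(0,0,255),1)
    cv2.imwrite(out,im)
E
python3 - <<'E'
from h import *
crop("pics/top0.png",225,182,65,70,8,"pics/tm.png")
crop("pics/top0.png",322,165,65,75,8,"pics/tb.png")
crop("pics/side0.png",220,185,80,50,9,"pics/sm.png")
crop("pics/side0.png",250,240,105,70,7,"pics/sb.png")
E
```

```text
(no output)
```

View pics/tm.png

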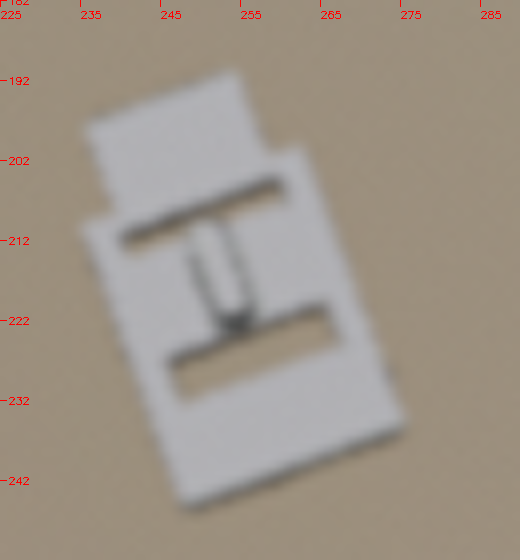

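View pics/tb.png

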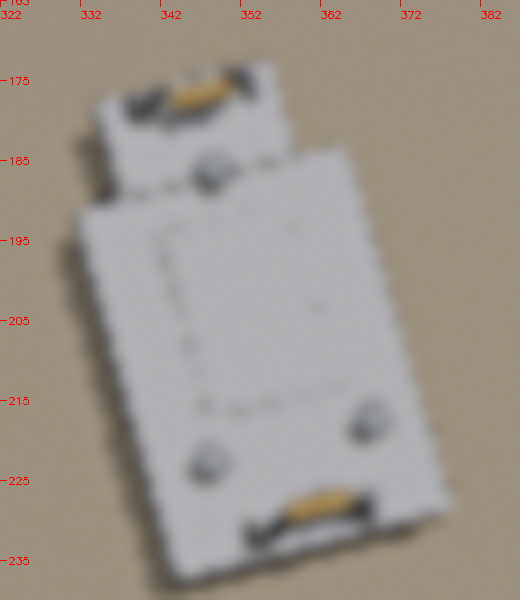

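View pics/sm.png

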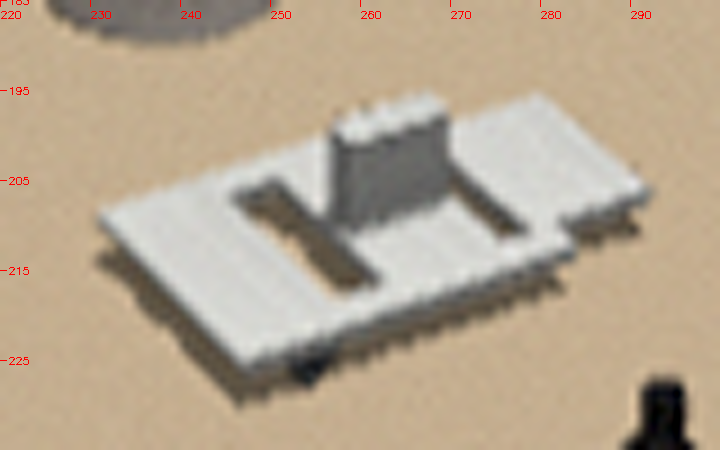

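View pics/sb.png

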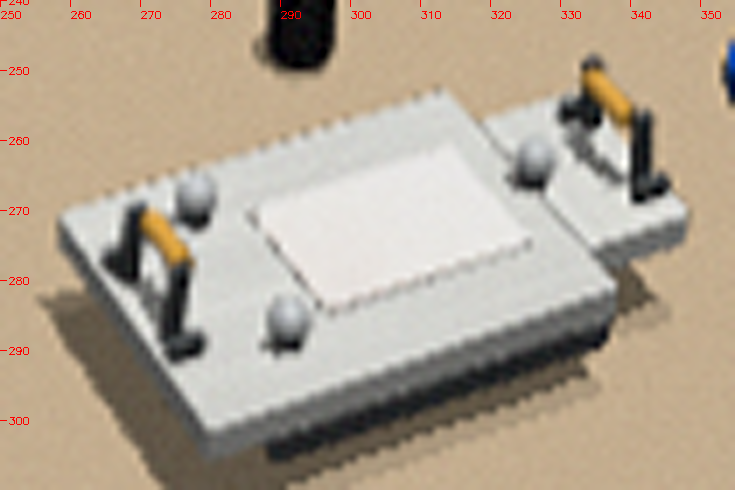

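```bash
cat > fit.py <<'E'
from h import *
from scipy.optimize import least_squares
tm=lambda X,Y:((X+.5)/8-.5+225,(Y+.5)/8-.5+182)
tb=lambda X,Y:((X+.5)/8-.5+322,(Y+.5)/8-.5+165)
sm=lambda X,Y:((X+.5)/9-.5+220,(Y+.5)/9-.5+185)
sb=lambda X,Y:((X+.5)/7-.5+250,(Y+.5)/7-.5+240)
mask=[("top",tm(88,123),(94,38,21)),("top",tm(237,70),(94,-38,21)),("top",tm(405,421),(-94,-55,21)),("top",tm(185,499),(-94,55,21)),
("side",sm(100,215),(-94,55,21)),("side",sm(243,365),(-94,-55,21)),("side",sm(540,95),(94,38,21)),("side",sm(650,192),(94,-38,21)),
("side",sm(330,130),(-22,8,63)),("side",sm(350,143),(-22,-8,63)),("side",sm(447,115),(22,-8,63)),("side",sm(432,95),(22,8,63))]
base=[("top",tb(213,172),(65,0,0)),("top",tb(208,463),(-65,38,0)),("top",tb(370,422),(-65,-38,0)),
("side",sb(195,198),(-65,38,0)),("side",sb(289,318),(-65,-38,0)),("side",sb(535,162),(65,0,0))]
def fit(pts,zfree,use=("top","side")):
    pts=[p for p in pts if p[0] in use]
    def f(p,rot=None):
        out=[]
        for n,px,q in pts:
            q=np.array(q)/1000; c,s=np.cos(p[2]),np.sin(p[2])
            P=[p[0]+c*q[0]-s*q[1],p[1]+s*q[0]+c*q[1],q[2]+(p[3] if zfree else 0)]
            out+=list(proj(n,np.array(P))-px)
        return np.array(out)
    r=least_squares(f,[.55,0,.3]+([.06] if zfree else []),x_scale=.01)
    return r.x,f(r.x).reshape(-1,2)
if __name__=="__main__":
    for u in (("top","side"),("top",),("side",)):
        for nm,p,z in(("mask",mask,0),("base",base,1)):
            x,res=fit(p,z,u);print(nm,u,x.round(4),np.degrees(x[2]).round(2)); print(res.round(1).tolist())
    for n,t,s in (("paint",(306.5,202),(293,231)),):
        print(n,tri(t,s))
E
python3 fit.py; python3 - <<'E'
from h import *
s=sense();r=R.from_rotvec(s["tool_rot"]).as_matrix();print(r.round(3))
for z in (0,.04,.075):print(atz("top",(306,202),z))
E
```

```text
mask ('top', 'side') [0.5103 0.1994 0.3631] 20.81
[[-0.2, -0.3], [0.1, -0.6], [0.6, 0.5], [0.2, 1.1], [-0.4, -0.0], [0.1, 0.0], [0.5, 0.0], [0.6, -0.4], [-0.3, -0.6], [-0.0, 0.3], [0.6, -0.4], [-0.3, -0.4]]
base ('top', 'side') [ 0.5574 -0.1673  0.2542  0.0623] 14.56
[[-0.0, -0.4], [0.0, -0.2], [0.0, -0.2], [-0.1, -0.2], [-0.3, 0.5], [-0.1, -0.2]]
mask ('top',) [0.5112 0.2    0.3606] 20.66
[[-0.4, -0.5], [0.0, -0.8], [0.4, 0.4], [-0.0, 0.9]]
base ('top',) [ 0.5578 -0.1684  0.2545  0.0543] 14.58
[[-0.0, -0.0], [0.1, -0.0], [-0.0, 0.0]]
mask ('side',) [0.5099 0.1984 0.3664] 20.99
[[-0.5, 0.2], [0.1, 0.2], [0.4, 0.1], [0.5, -0.2], [-0.4, -0.4], [-0.1, 0.4], [0.5, -0.3], [-0.4, -0.3]]
base ('side',) [ 0.5596 -0.1615  0.2526  0.0569] 14.47
[[0.2, -0.2], [-0.1, 0.3], [-0.1, -0.1]]
paint (array([0.56138003, 0.00172773, 0.06464108]), np.float64(0.006043687027977717))
[[-0.     0.224  0.975]
 [-0.002  0.975 -0.224]
 [-1.    -0.002  0.   ]]
[0.56940336 0.00142789 0.        ]
[0.562553   0.00300883 0.04      ]
[0.55655894 0.00439215 0.075     ]
```

Emit:
{"op": "arm_command", "data": {
  "targets": [
    {"angular": [0, 0, 0.6], "linear": [0.02, -0.024, 0], "grip": 0.085},
    {"angular": [0, 0, 1.2], "linear": [0.04, -0.048, 0], "grip": 0.085},
    {"angular": [0, 0, 1.8], "linear": [0.065, -0.077, 0], "grip": 0.085},
    {"angular": [0, 0, 2.4], "linear": [0.09, -0.107, 0], "grip": 0.085},
    {"angular": [0, 0, 3.0], "linear": [0.115, -0.137, 0], "grip": 0.085},
    {"angular": [0, 0, 3.6], "linear": [0.14, -0.167, 0], "grip": 0.085},
    {"angular": [0, 0, 4.2], "linear": [0.165, -0.197, 0], "grip": 0.085},
    {"angular": [0, 0, 4.8], "linear": [0.19, -0.226, 0], "grip": 0.085}
  ]
}}

```text
t: 0.77
ee_pos: [0.3364, 0.4055, 0.2421]
tool_rot: [-0.154, 1.566, 0.153]
contact_force: [1.1, -0.0, -0.0]
gripper_width: 0.0851
```

Emit:
{"op": "arm_command", "data": {
  "targets": [
    {"angular": [0, 0, 0.4], "linear": [0.025, -0.03, 0], "grip": 0.085},
    {"angular": [0, 0, 0.8], "linear": [0.05, -0.06, 0], "grip": 0.085},
    {"angular": [0, 0, 1.2], "linear": [0.075, -0.09, -0.01], "grip": 0.085},
    {"angular": [0, 0, 1.6], "linear": [0.1, -0.12, -0.025], "grip": 0.085},
    {"angular": [0, 0, 1.95], "linear": [0.125, -0.149, -0.04], "grip": 0.085},
    {"angular": [0, 0, 1.95], "linear": [0.15, -0.178, -0.06], "grip": 0.085},
    {"angular": [0, 0, 1.95], "linear": [0.174, -0.207, -0.08], "grip": 0.085},
    {"angular": [0, 0, 1.95], "linear": [0.174, -0.207, -0.1], "grip": 0.085}
  ]
}}

```text
t: 1.43
ee_pos: [0.5144, 0.1931, 0.1418]
tool_rot: [-0.28, 1.55, 0.274]
contact_force: [0.6, -0.0, 0.8]
gripper_width: 0.0852
```

```bash
python3 - <<'E'
from h import *
s=sense();r=R.from_rotvec(s["tool_rot"]).as_matrix();print(s["ee_pos"],r.round(4),np.degrees(np.arctan2(r[1,1],r[0,1])),s["dq"].round(3))
for n in("top","side"): cv2.imwrite(f"pics/{n}1.png",grab_frame(n)[:,:,::-1])
crop("pics/side1.png",210,140,90,90,6,"pics/s1c.png")
crop("pics/top1.png",215,172,90,90,6,"pics/t1c.png")
cv2.imwrite("pics/1c.png",np.hstack([cv2.imread("pics/s1c.png")[:,:400],cv2.imread("pics/t1c.png")[:,:400]]))
E
```

```text
[0.5144403  0.1930657  0.14184944] [[ 0.004  -0.3458  0.9383]
 [-0.003   0.9383  0.3458]
 [-1.     -0.0042  0.0027]] 110.2308199217286 [ 0.021  0.374 -0.099  0.176 -0.088 -0.518  0.016]
```

View pics/1c.png

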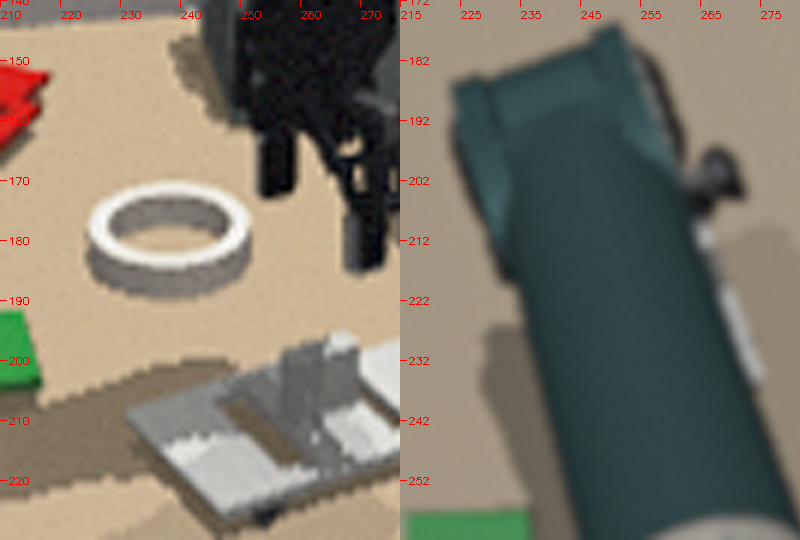

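```bash
cat > st.py <<'E'
from h import *
s=sense();r=R.from_rotvec(s["tool_rot"]).as_matrix();print(s["t"],s["ee_pos"].round(4),r[:,0].round(4),"yaw",np.degrees(np.arctan2(r[1,1],r[0,1])).round(2),"dq",abs(s["dq"]).max().round(3),"F",s["contact_force"].round(1),"M",s["torque"].round(2),s["gripper_width"].round(4))
E
python3 st.py
```

```text
Traceback (most recent call last):
  File "st.py", line 2, in <module>
    s=sense();r=R.from_rotvec(s["tool_rot"]).as_matrix();print(s["t"],s["ee_pos"].round(4),r[:,0].round(4),"yaw",np.degrees(np.arctan2(r[1,1],r[0,1])).round(2),"dq",abs(s["dq"]).max().round(3),"F",s["contact_force"].round(1),"M",s["torque"].round(2),s["gripper_width"].round(4))
                                                                                                                                                                                                                                                          ^^^^^^^^^^^^^^^^^^^^^^^^
AttributeError: 'float' object has no attribute 'round'
```

```bash
sed -i 's/s\["gripper_width"\].round(4)/round(s["gripper_width"],4)/' st.py; python3 st.py
```

```text
1.5333 [0.5081 0.1975 0.1389] [-0.0063 -0.0036 -1.    ] yaw 110.57 dq 0.054 F [-1.4  0.2  0.1] M [ 0.01  0.05 -0.04] 0.0845
```

Emit:
{"op": "arm_command", "data": {
  "targets": [
    {"angular": [0, 0, 0], "linear": [0, 0.001, -0.01], "grip": 0.085},
    {"angular": [0, 0, 0], "linear": [0, 0.001, -0.03], "grip": 0.085},
    {"angular": [0, 0, 0], "linear": [0, 0.001, -0.05], "grip": 0.085},
    {"angular": [0, 0, 0], "linear": [0, 0.001, -0.07], "grip": 0.085},
    {"angular": [0, 0, 0], "linear": [0, 0.001, -0.085], "grip": 0.085},
    {"angular": [0, 0, 0], "linear": [0, 0.001, -0.095], "grip": 0.085},
    {"angular": [0, 0, 0], "linear": [0, 0.001, -0.095], "grip": 0.085},
    {"angular": [0, 0, 0], "linear": [0, 0.001, -0.095], "grip": 0.085}
  ]
}}

```text
t: 2.2
ee_pos: [0.5093, 0.2027, 0.0477]
tool_rot: [-0.286, 1.552, 0.287]
contact_force: [0.7, 0.6, -0.0]
gripper_width: 0.0847
```

```bash
python3 st.py;  python3 - <<'E'
from h import *
cv2.imwrite(f"pics/side2.png",grab_frame("side")[:,:,::-1])
crop("pics/side2.png",220,150,90,80,7,"pics/s2c.png")
E
python3 st.py
```

```text
2.2 [0.5093 0.2027 0.0477] [ 1.e-04  6.e-04 -1.e+00] yaw 110.91 dq 0.021 F [ 0.7  0.6 -0. ] M [-0.04 -0.03  0.  ] 0.0847
2.25 [0.5099 0.2026 0.0482] [ 0.0013  0.001  -1.    ] yaw 110.88 dq 0.012 F [ 0.  -0.2  0.2] M [ 0.03 -0.03 -0.  ] 0.0852
```

View pics/s2c.png

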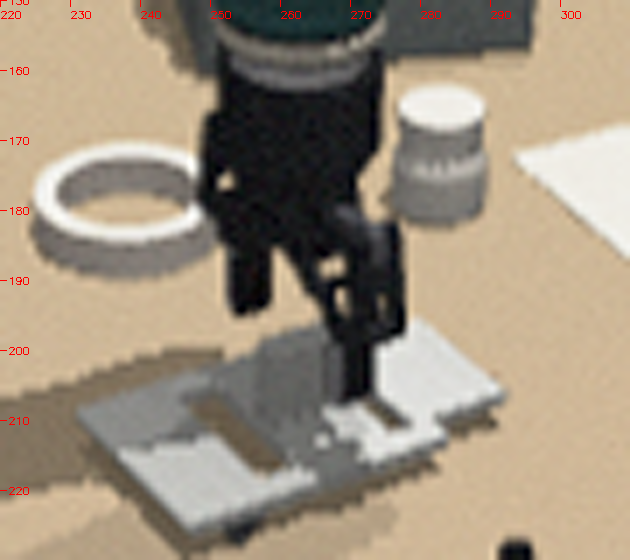

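Emit:
{"op": "arm_command", "data": {
  "targets": [
    {"angular": [0, 0, 0], "linear": [0, -0.002, -0.003], "grip": 0.085},
    {"angular": [0, 0, 0], "linear": [0, -0.003, -0.007], "grip": 0.085},
    {"angular": [0, 0, 0], "linear": [0, -0.003, -0.01], "grip": 0.085},
    {"angular": [0, 0, 0], "linear": [0, -0.003, -0.01], "grip": 0.085},
    {"angular": [0, 0, 0], "linear": [0, -0.003, -0.01], "grip": 0.085}
  ]
}}

```text
t: 2.67
ee_pos: [0.5095, 0.1984, 0.0372]
tool_rot: [-0.285, 1.552, 0.285]
contact_force: [-0.7, 0.1, 0.0]
gripper_width: 0.085
```

```bash
python3 st.py;  python3 - <<'E'
from h import *
print(proj("side",np.array([[.525,.162,.035],[.5103+.008*.355,.1994-.008*.935,.063]])))
cv2.imwrite(f"pics/side3.png",grab_frame("side")[:,:,::-1])
crop("pics/side3.png",220,150,90,80,7,"pics/s3c.png")
E
python3 st.py
```

```text
2.6667 [0.5095 0.1984 0.0372] [-2.e-04  0.e+00 -1.e+00] yaw 110.8 dq 0.004 F [-0.7  0.1  0. ] M [ 0.03 -0.04  0.03] 0.085
[[269.34811921 210.52595392]
 [264.13276526 198.79398053]]
2.7167 [0.5096 0.1985 0.0373] [ 0.e+00  1.e-04 -1.e+00] yaw 110.8 dq 0.003 F [-0.3  0.6 -0.7] M [-0.04 -0.02 -0.05] 0.0852
```

View pics/s3c.png

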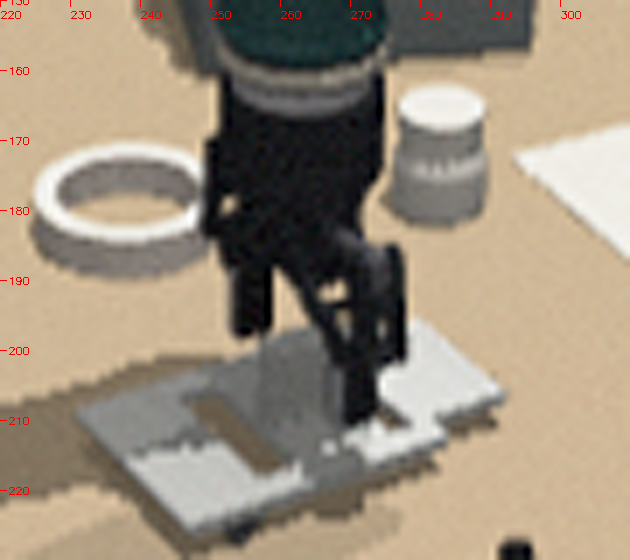

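The finger tip is at (271,210), close to the predicted (269,210), so I'll close on the bar.

Emit:
{"op": "arm_command", "data": {
  "targets": [
    {"angular": [0, 0, 0], "linear": [0, 0, 0], "grip": 0.04},
    {"angular": [0, 0, 0], "linear": [0, 0, 0], "grip": 0.025},
    {"angular": [0, 0, 0], "linear": [0, 0, 0], "grip": 0.018},
    {"angular": [0, 0, 0], "linear": [0, 0, 0], "grip": 0.01},
    {"angular": [0, 0, 0], "linear": [0, 0, 0], "grip": 0.005},
    {"angular": [0, 0, 0], "linear": [0, 0, 0], "grip": 0.0},
    {"angular": [0, 0, 0], "linear": [0, 0, 0], "grip": 0.0},
    {"angular": [0, 0, 0], "linear": [0, 0, 0], "grip": 0.0}
  ],
  "grip_force": 70
}}

```text
t: 3.38
ee_pos: [0.5097, 0.1989, 0.0375]
tool_rot: [-0.285, 1.552, 0.285]
contact_force: [-2.2, 1.3, 3.6]
gripper_width: 0.0151
```

```bash
python3 st.py
```

```text
3.3833 [0.5097 0.1989 0.0375] [ 3.e-04  5.e-04 -1.e+00] yaw 110.81 dq 0.002 F [-2.2  1.3  3.6] M [ 0.13  0.2  -0.09] 0.0151
```

Emit:
{"op": "arm_command", "data": {
  "targets": [
    {"angular": [0, 0, 0], "linear": [0, 0, 0.005], "grip": 0.0},
    {"angular": [0, 0, 0], "linear": [0, 0, 0.015], "grip": 0.0},
    {"angular": [0, 0, 0], "linear": [0, 0, 0.035], "grip": 0.0},
    {"angular": [0, 0, 0], "linear": [0, 0, 0.06], "grip": 0.0},
    {"angular": [0, 0, 0], "linear": [0, 0, 0.085], "grip": 0.0},
    {"angular": [0, 0, 0], "linear": [0, 0, 0.105], "grip": 0.0},
    {"angular": [0, 0, 0], "linear": [0, 0, 0.12], "grip": 0.0},
    {"angular": [0, 0, 0], "linear": [0, 0, 0.125], "grip": 0.0}
  ]
}}

```text
t: 4.05
ee_pos: [0.5107, 0.1986, 0.1652]
tool_rot: [-0.284, 1.548, 0.285]
contact_force: [0.2, 0.3, -3.3]
gripper_width: 0.0151
```

```bash
python3 - <<'E'
from h import *
for n in("top","side"): cv2.imwrite(f"pics/{n}4.png",grab_frame(n)[:,:,::-1])
crop("pics/side4.png",210,110,110,100,6,"pics/s4c.png")
E
python3 st.py
```

```text
4.15 [0.5099 0.1984 0.1633] [ 1.7e-03  8.0e-04 -1.0e+00] yaw 110.8 dq 0.035 F [-0.5 -0.  -4.1] M [-0.01 -0.03  0.03] 0.015
```

View pics/s4c.png

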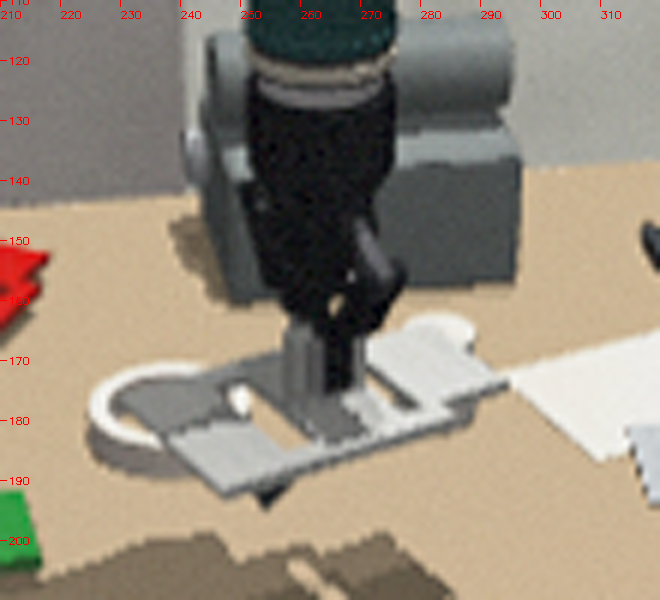

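Emit:
{"op": "arm_command", "data": {
  "targets": [
    {"angular": [0, 0, -0.1], "linear": [0.001, -0.01, 0], "grip": 0.0},
    {"angular": [0, 0, -0.2], "linear": [0.003, -0.025, 0], "grip": 0.0},
    {"angular": [0, 0, -0.3], "linear": [0.006, -0.05, 0], "grip": 0.0},
    {"angular": [0, 0, -0.4], "linear": [0.01, -0.075, 0], "grip": 0.0},
    {"angular": [0, 0, -0.5], "linear": [0.013, -0.1, 0], "grip": 0.0},
    {"angular": [0, 0, -0.6], "linear": [0.016, -0.125, 0], "grip": 0.0},
    {"angular": [0, 0, -0.7], "linear": [0.019, -0.15, 0], "grip": 0.0},
    {"angular": [0, 0, -0.8], "linear": [0.022, -0.175, 0], "grip": 0.0}
  ]
}}

```text
t: 4.82
ee_pos: [0.5304, 0.0201, 0.161]
tool_rot: [-0.229, 1.562, 0.228]
contact_force: [0.5, -0.8, -5.0]
gripper_width: 0.0151
```

Emit:
{"op": "arm_command", "data": {
  "targets": [
    {"angular": [0, 0, -0.1], "linear": [0.003, -0.025, 0], "grip": 0.0},
    {"angular": [0, 0, -0.2], "linear": [0.006, -0.05, 0], "grip": 0.0},
    {"angular": [0, 0, -0.3], "linear": [0.01, -0.075, 0], "grip": 0.0},
    {"angular": [0, 0, -0.4], "linear": [0.013, -0.1, 0], "grip": 0.0},
    {"angular": [0, 0, -0.45], "linear": [0.017, -0.125, 0], "grip": 0.0},
    {"angular": [0, 0, -0.45], "linear": [0.02, -0.15, 0], "grip": 0.0},
    {"angular": [0, 0, -0.45], "linear": [0.023, -0.172, 0], "grip": 0.0},
    {"angular": [0, 0, -0.45], "linear": [0.025, -0.191, 0], "grip": 0.0}
  ]
}}

```text
t: 5.48
ee_pos: [0.5547, -0.1715, 0.1608]
tool_rot: [-0.197, 1.565, 0.196]
contact_force: [-0.2, -0.9, -4.2]
gripper_width: 0.015
```

Emit:
{"op": "arm_command", "data": {
  "targets": [
    {"angular": [0, 0, 0], "linear": [0, 0, 0], "grip": 0.0},
    {"angular": [0, 0, 0], "linear": [0, 0, 0], "grip": 0.0},
    {"angular": [0, 0, 0], "linear": [0, 0, 0], "grip": 0.0}
  ]
}}

```text
t: 5.73
ee_pos: [0.5552, -0.168, 0.1611]
tool_rot: [-0.198, 1.564, 0.199]
contact_force: [-0.9, 1.2, -4.5]
gripper_width: 0.0151
```

```bash
python3 st.py;python3 - <<'E'
from h import *
for n in("top","side"): cv2.imwrite(f"pics/{n}5.png",grab_frame(n)[:,:,::-1])
crop("pics/side5.png",245,190,115,115,6,"pics/s5c.png")
crop("pics/top5.png",315,160,85,85,7,"pics/t5c.png")
E
python3 st.py
```

```text
5.7333 [ 0.5552 -0.168   0.1611] [-2.6e-03  7.0e-04 -1.0e+00] yaw 104.48 dq 0.023 F [-0.9  1.2 -4.5] M [-0.   -0.06 -0.03] 0.0151
5.8333 [ 0.556  -0.1668  0.1616] [-1.4e-03  7.0e-04 -1.0e+00] yaw 104.61 dq 0.009 F [ 1.   0.5 -4. ] M [-0.03 -0.04  0.01] 0.0152
```

View pics/s5c.png

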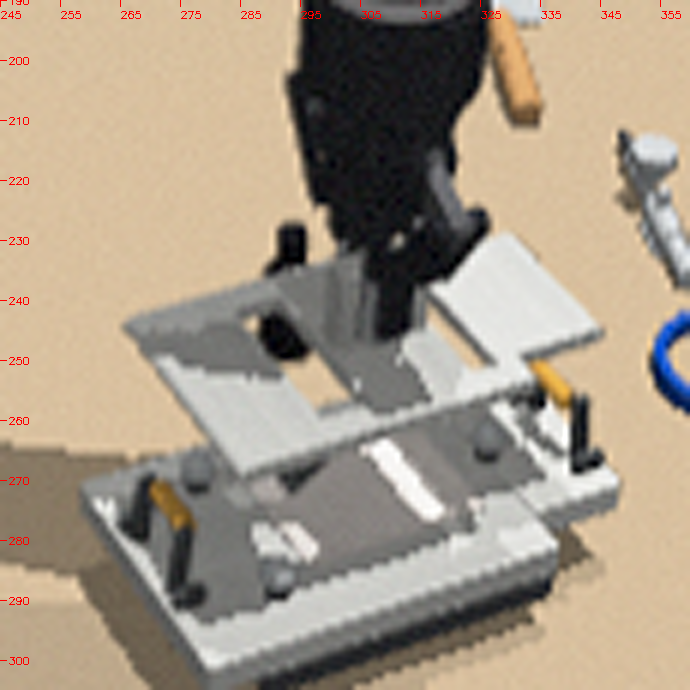

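View pics/t5c.png

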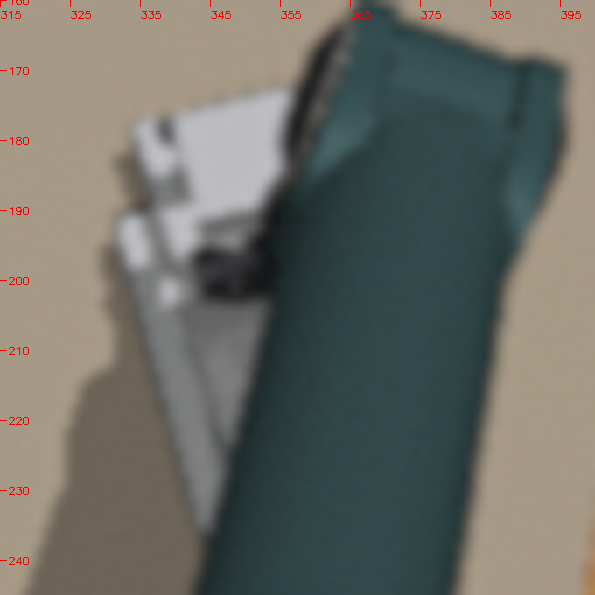

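```bash
python3 - <<'E'
from fit import *
s5=lambda X,Y:((X+.5)/6-.5+245,(Y+.5)/6-.5+190)
p=[("side",s5(125,325),(-94,55,0)),("side",s5(243,475),(-94,-55,0)),("side",s5(507,234),(94,38,0)),("side",s5(604,328),(94,-38,0))]
x,r=fit(p,1);print(x,np.degrees(x[2]),r.round(1).tolist())
pz=[(a,b,(c[0],c[1],144.8)) for a,b,c in p]
x,r=fit(pz,0);print(x,np.degrees(x[2]),r.round(1).tolist())
# side-only base with zb guesses
for zb in(.056,.059,.062,.065):
    q=[(a,b,(c[0],c[1],zb*1000)) for a,b,c in base if a=="side"]; x,r=fit(q,0);print(zb,x,r.round(1).tolist())
E
```

```text
[ 0.56010066 -0.15759022  0.26611547  0.13562384] 15.24729329472342 [[-0.0, -0.1], [0.1, 0.2], [0.3, -0.0], [-0.3, -0.1]]
[ 0.55673891 -0.16824788  0.26926745] 15.427888522812966 [[-0.5, -0.1], [-0.1, 0.5], [0.5, -0.3], [0.1, -0.3]]
0.056 [ 0.55989552 -0.16054127  0.25234606] [[0.2, -0.2], [-0.1, 0.3], [-0.1, -0.1]]
0.059 [ 0.558946   -0.16369549  0.25315793] [[0.2, -0.2], [-0.1, 0.4], [-0.1, -0.2]]
0.062 [ 0.55799653 -0.16684939  0.25397619] [[0.1, -0.2], [-0.1, 0.4], [0.0, -0.2]]
0.065 [ 0.55704709 -0.17000299  0.25480092] [[0.0, -0.2], [-0.1, 0.5], [0.1, -0.3]]
```

Emit:
{"op": "arm_command", "data": {
  "targets": [
    {"angular": [0, 0, 0], "linear": [0, 0, -0.005], "grip": 0.0},
    {"angular": [0, 0, 0], "linear": [0.0005, -0.0005, -0.015], "grip": 0.0},
    {"angular": [0, 0, 0], "linear": [0.0005, -0.0005, -0.025], "grip": 0.0},
    {"angular": [0, 0, 0], "linear": [0.0005, -0.0005, -0.034], "grip": 0.0},
    {"angular": [0, 0, 0], "linear": [0.0005, -0.0005, -0.039], "grip": 0.0},
    {"angular": [0, 0, 0], "linear": [0.0005, -0.0005, -0.041], "grip": 0.0},
    {"angular": [0, 0, 0], "linear": [0.0005, -0.0005, -0.041], "grip": 0.0},
    {"angular": [0, 0, 0], "linear": [0.0005, -0.0005, -0.041], "grip": 0.0}
  ]
}}

```text
t: 6.5
ee_pos: [0.5572, -0.1681, 0.1213]
tool_rot: [-0.199, 1.561, 0.199]
contact_force: [1.0, -0.6, -4.1]
gripper_width: 0.0153
```

```bash
python3 st.py;python3 - <<'E'
from h import *
for n in("side",): cv2.imwrite(f"pics/{n}6.png",grab_frame(n)[:,:,::-1])
crop("pics/side6.png",245,190,115,115,6,"pics/s6c.png")
E
python3 st.py
```

```text
6.5 [ 0.5572 -0.1681  0.1213] [ 1.e-04 -1.e-04 -1.e+00] yaw 104.56 dq 0.01 F [ 1.  -0.6 -4.1] M [-0.02 -0.05 -0.  ] 0.0153
6.55 [ 0.5574 -0.1681  0.1216] [ 7.e-04 -2.e-04 -1.e+00] yaw 104.56 dq 0.005 F [ 0.1  0.2 -4.5] M [-0.04  0.03 -0.07] 0.0152
```

View pics/s6c.png

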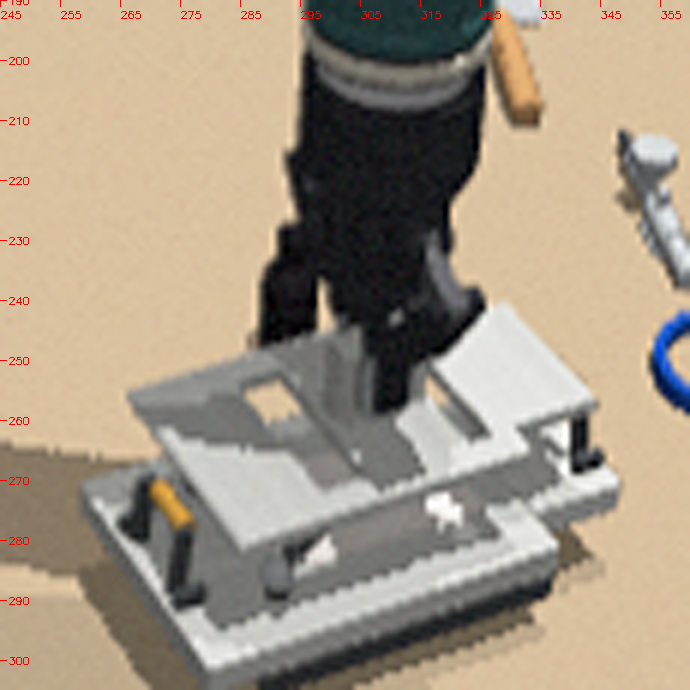

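Emit:
{"op": "arm_command", "data": {
  "targets": [
    {"angular": [0, 0, 0], "linear": [0, 0, -0.0015], "grip": 0.0},
    {"angular": [0, 0, 0], "linear": [0, 0, -0.003], "grip": 0.0},
    {"angular": [0, 0, 0], "linear": [0, 0, -0.0045], "grip": 0.0},
    {"angular": [0, 0, 0], "linear": [0, 0, -0.006], "grip": 0.0},
    {"angular": [0, 0, 0], "linear": [0, 0, -0.007], "grip": 0.0},
    {"angular": [0, 0, 0], "linear": [0, 0, -0.008], "grip": 0.0},
    {"angular": [0, 0, 0], "linear": [0, 0, -0.008], "grip": 0.0}
  ]
}}

```text
t: 7.13
ee_pos: [0.5569, -0.168, 0.113]
tool_rot: [-0.199, 1.562, 0.2]
contact_force: [0.4, 0.0, -3.8]
gripper_width: 0.0152
```

Emit:
{"op": "arm_command", "data": {
  "targets": [
    {"angular": [0, 0, 0], "linear": [0, 0, -0.001], "grip": 0.0},
    {"angular": [0, 0, 0], "linear": [0, 0, -0.002], "grip": 0.0},
    {"angular": [0, 0, 0], "linear": [0, 0, -0.003], "grip": 0.0},
    {"angular": [0, 0, 0], "linear": [0, 0, -0.003], "grip": 0.0}
  ]
}}

```text
t: 7.47
ee_pos: [0.5569, -0.1679, 0.11]
tool_rot: [-0.199, 1.562, 0.2]
contact_force: [0.1, 0.2, -4.3]
gripper_width: 0.0152
```

Emit:
{"op": "arm_command", "data": {
  "targets": [
    {"angular": [0, 0, 0], "linear": [0, 0, -0.001], "grip": 0.0},
    {"angular": [0, 0, 0], "linear": [0, 0, -0.002], "grip": 0.0},
    {"angular": [0, 0, 0], "linear": [0, 0, -0.002], "grip": 0.0}
  ]
}}

```text
t: 7.72
ee_pos: [0.5563, -0.1683, 0.1084]
tool_rot: [-0.199, 1.563, 0.199]
contact_force: [-5.2, -0.9, 0.2]
gripper_width: 0.0154
```

Emit:
{"op": "arm_command", "data": {
  "targets": [
    {"angular": [0, 0, 0], "linear": [0, 0, -0.001], "grip": 0.0},
    {"angular": [0, 0, 0], "linear": [0, 0, -0.002], "grip": 0.0},
    {"angular": [0, 0, 0], "linear": [0, 0, -0.002], "grip": 0.0}
  ]
}}

```text
t: 7.97
ee_pos: [0.557, -0.1682, 0.107]
tool_rot: [-0.199, 1.561, 0.199]
contact_force: [-4.6, 0.2, 3.8]
gripper_width: 0.0153
```

Emit:
{"op": "arm_command", "data": {
  "targets": [
    {"angular": [0, 0, 0], "linear": [-0.0005, 0, -0.001], "grip": 0.0},
    {"angular": [0, 0, 0], "linear": [-0.0005, 0, -0.001], "grip": 0.0},
    {"angular": [0, 0, 0], "linear": [-0.0005, 0, -0.001], "grip": 0.0}
  ]
}}

```text
t: 8.22
ee_pos: [0.5571, -0.1681, 0.1059]
tool_rot: [-0.2, 1.56, 0.199]
contact_force: [-1.4, 0.4, 3.3]
gripper_width: 0.0152
```

```bash
python3 st.py
```

```text
8.2167 [ 0.5571 -0.1681  0.1059] [ 1.3e-03 -2.0e-04 -1.0e+00] yaw 104.56 dq 0.002 F [-1.4  0.4  3.3] M [0.09 0.44 0.11] 0.0152
```

Emit:
{"op": "arm_command", "data": {
  "targets": [
    {"angular": [0, 0, 0], "linear": [0, 0, -0.001], "grip": 0.0},
    {"angular": [0, 0, 0], "linear": [0, 0, -0.001], "grip": 0.0},
    {"angular": [0, 0, 0], "linear": [0, 0, -0.001], "grip": 0.0}
  ]
}}

```text
t: 8.47
ee_pos: [0.5566, -0.1682, 0.1039]
tool_rot: [-0.2, 1.562, 0.199]
contact_force: [-1.5, -1.1, -1.2]
gripper_width: 0.0151
```

Emit:
{"op": "arm_command", "data": {
  "targets": [
    {"angular": [0, 0, 0], "linear": [0, 0, -0.001], "grip": 0.0},
    {"angular": [0, 0, 0], "linear": [0, 0, -0.001], "grip": 0.0},
    {"angular": [0, 0, 0], "linear": [0, 0, -0.001], "grip": 0.0}
  ]
}}

```text
t: 8.72
ee_pos: [0.5563, -0.1682, 0.1026]
tool_rot: [-0.2, 1.562, 0.199]
contact_force: [0.5, -1.0, -6.2]
gripper_width: 0.0154
```

```bash
python3 st.py;python3 - <<'E'
from h import *
for n in("side",): cv2.imwrite(f"pics/{n}7.png",grab_frame(n)[:,:,::-1])
crop("pics/side7.png",245,190,115,115,6,"pics/s7c.png")
E
python3 st.py
```

```text
8.7167 [ 0.5563 -0.1682  0.1026] [-6.e-04 -3.e-04 -1.e+00] yaw 104.55 dq 0.002 F [ 0.5 -1.  -6.2] M [-0.47  0.04  0.07] 0.0154
8.7667 [ 0.5563 -0.1683  0.1026] [-6.e-04 -4.e-04 -1.e+00] yaw 104.55 dq 0.002 F [ 0.4 -2.1 -6.1] M [-0.46 -0.01  0.1 ] 0.0151
```

View pics/s7c.png

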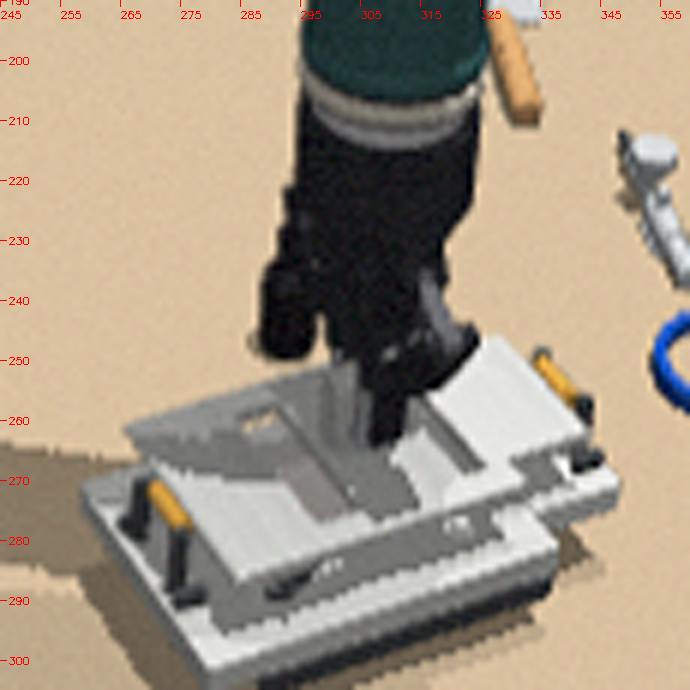

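Emit:
{"op": "arm_command", "data": {
  "targets": [
    {"angular": [0, 0, 0], "linear": [0, 0, -0.001], "grip": 0.0},
    {"angular": [0, 0, 0], "linear": [0, 0, -0.001], "grip": 0.0},
    {"angular": [0, 0, 0], "linear": [0, 0, -0.001], "grip": 0.0}
  ]
}}

```text
t: 9.02
ee_pos: [0.5563, -0.1682, 0.1018]
tool_rot: [-0.2, 1.562, 0.199]
contact_force: [0.0, -3.1, -8.1]
gripper_width: 0.015
```

Emit:
{"op": "arm_command", "data": {
  "targets": [
    {"angular": [0, 0, 0], "linear": [0, 0, -0.001], "grip": 0.0},
    {"angular": [0, 0, 0], "linear": [0, 0, -0.001], "grip": 0.0},
    {"angular": [0, 0, 0], "linear": [0, 0, -0.001], "grip": 0.0}
  ]
}}

```text
t: 9.27
ee_pos: [0.5563, -0.1682, 0.1009]
tool_rot: [-0.199, 1.562, 0.199]
contact_force: [0.8, -3.5, -8.8]
gripper_width: 0.0153
```

```bash
python3 st.py
```

```text
9.2667 [ 0.5563 -0.1682  0.1009] [-5.e-04 -2.e-04 -1.e+00] yaw 104.55 dq 0.001 F [ 0.8 -3.5 -8.8] M [-0.74 -0.11  0.03] 0.0153
```

Emit:
{"op": "arm_command", "data": {
  "targets": [
    {"angular": [0, 0, 0], "linear": [0.0005, -0.001, -0.001], "grip": 0.0},
    {"angular": [0, 0, 0], "linear": [0.0005, -0.001, -0.001], "grip": 0.0},
    {"angular": [0, 0, 0], "linear": [0.0005, -0.001, -0.001], "grip": 0.0}
  ]
}}

```text
t: 9.52
ee_pos: [0.5564, -0.1683, 0.0996]
tool_rot: [-0.199, 1.563, 0.201]
contact_force: [-1.0, -0.2, -10.9]
gripper_width: 0.0152
```

```bash
python3 st.py
```

```text
9.5167 [ 0.5564 -0.1683  0.0996] [-0.0016  0.001  -1.    ] yaw 104.57 dq 0.002 F [ -1.   -0.2 -10.9] M [-0.16  0.08  0.04] 0.0152
```

Emit:
{"op": "arm_command", "data": {
  "targets": [
    {"angular": [0, 0, 0], "linear": [0, 0, -0.001], "grip": 0.0},
    {"angular": [0, 0, 0], "linear": [0, 0, -0.001], "grip": 0.0},
    {"angular": [0, 0, 0], "linear": [0, 0, -0.001], "grip": 0.0}
  ]
}}

```text
t: 9.77
ee_pos: [0.5566, -0.1683, 0.0989]
tool_rot: [-0.199, 1.563, 0.201]
contact_force: [-1.3, 0.6, -9.3]
gripper_width: 0.0154
```

```bash
python3 st.py
```

```text
9.7667 [ 0.5566 -0.1683  0.0989] [-0.0012  0.001  -1.    ] yaw 104.59 dq 0.001 F [-1.3  0.6 -9.3] M [0.14 0.32 0.11] 0.0154
```

Emit:
{"op": "arm_command", "data": {
  "targets": [
    {"angular": [0, 0, 0], "linear": [0, 0, -0.001], "grip": 0.0},
    {"angular": [0, 0, 0], "linear": [0, 0, -0.001], "grip": 0.0},
    {"angular": [0, 0, 0], "linear": [0, 0, -0.001], "grip": 0.0}
  ]
}}

```text
t: 10.02
ee_pos: [0.5567, -0.1683, 0.0987]
tool_rot: [-0.199, 1.562, 0.201]
contact_force: [-4.9, 2.4, -1.3]
gripper_width: 0.0154
```

```bash
python3 st.py
```

```text
10.0167 [ 0.5567 -0.1683  0.0987] [-9.0e-04  1.2e-03 -1.0e+00] yaw 104.58 dq 0.002 F [-4.9  2.4 -1.3] M [0.65 1.07 0.17] 0.0154
```

Emit:
{"op": "arm_command", "data": {
  "targets": [
    {"angular": [0, 0, 0], "linear": [-0.0006, 0.0003, -0.0005], "grip": 0.0},
    {"angular": [0, 0, 0], "linear": [-0.0006, 0.0003, -0.001], "grip": 0.0},
    {"angular": [0, 0, 0], "linear": [-0.0006, 0.0003, -0.001], "grip": 0.0}
  ]
}}

```text
t: 10.27
ee_pos: [0.5567, -0.1683, 0.0987]
tool_rot: [-0.199, 1.561, 0.2]
contact_force: [-4.9, 2.8, 5.1]
gripper_width: 0.0153
```

```bash
python3 st.py;python3 - <<'E'
from h import *
for n in("side",): cv2.imwrite(f"pics/{n}8.png",grab_frame(n)[:,:,::-1])
crop("pics/side8.png",245,190,115,115,6,"pics/s8c.png")
E
python3 st.py
```

```text
10.2667 [ 0.5567 -0.1683  0.0987] [ 6.e-04  8.e-04 -1.e+00] yaw 104.58 dq 0.002 F [-4.9  2.8  5.1] M [0.7  1.43 0.13] 0.0153
10.3167 [ 0.5567 -0.1684  0.0987] [ 6.e-04  7.e-04 -1.e+00] yaw 104.58 dq 0.001 F [-5.2  3.4  4.6] M [0.71 1.41 0.17] 0.0155
```

View pics/s8c.png

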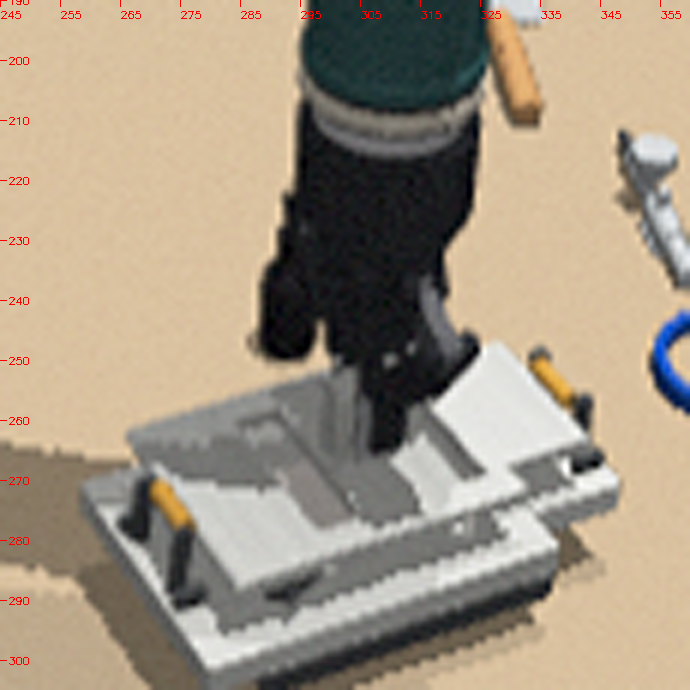

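Emit:
{"op": "arm_command", "data": {
  "targets": [
    {"angular": [0, 0, 0], "linear": [-0.0006, 0.0004, -0.0005], "grip": 0.0},
    {"angular": [0, 0, 0], "linear": [-0.0006, 0.0004, -0.001], "grip": 0.0},
    {"angular": [0, 0, 0], "linear": [-0.0006, 0.0004, -0.001], "grip": 0.0}
  ]
}}

```text
t: 10.57
ee_pos: [0.5567, -0.1683, 0.0986]
tool_rot: [-0.2, 1.56, 0.2]
contact_force: [-6.0, 3.5, 11.0]
gripper_width: 0.0149
```

```bash
python3 st.py
```

```text
10.5667 [ 0.5567 -0.1683  0.0986] [ 2.e-03  3.e-04 -1.e+00] yaw 104.58 dq 0.002 F [-6.   3.5 11. ] M [0.72 1.62 0.17] 0.0149
```

Emit:
{"op": "arm_command", "data": {
  "targets": [
    {"angular": [0, 0, 0], "linear": [0, 0, -0.0004], "grip": 0.0},
    {"angular": [0, 0, 0], "linear": [0, 0, -0.0007], "grip": 0.0},
    {"angular": [0, 0, 0], "linear": [0, 0, -0.0007], "grip": 0.0}
  ]
}}

```text
t: 10.82
ee_pos: [0.5568, -0.1683, 0.0985]
tool_rot: [-0.2, 1.559, 0.2]
contact_force: [-8.1, 3.2, 15.7]
gripper_width: 0.0153
```

```bash
python3 st.py
```

```text
10.8167 [ 0.5568 -0.1683  0.0985] [ 2.1e-03  5.0e-04 -1.0e+00] yaw 104.58 dq 0.002 F [-8.1  3.2 15.7] M [0.81 1.98 0.18] 0.0153
```

Emit:
{"op": "arm_command", "data": {
  "targets": [
    {"angular": [0, 0, 0], "linear": [-0.0005, 0, 0], "grip": 0.0},
    {"angular": [0, 0, 0], "linear": [-0.0008, 0, 0], "grip": 0.0},
    {"angular": [0, 0, 0], "linear": [-0.0008, 0, 0], "grip": 0.0},
    {"angular": [0, 0, 0], "linear": [-0.0008, 0, 0], "grip": 0.0},
    {"angular": [0, 0, 0], "linear": [-0.0008, 0, 0], "grip": 0.0},
    {"angular": [0, 0, 0], "linear": [-0.0008, 0, 0], "grip": 0.0},
    {"angular": [0, 0, 0], "linear": [-0.0008, 0, 0], "grip": 0.0},
    {"angular": [0, 0, 0], "linear": [-0.0008, 0, 0], "grip": 0.0}
  ]
}}

```text
t: 11.48
ee_pos: [0.5568, -0.1683, 0.0986]
tool_rot: [-0.2, 1.558, 0.199]
contact_force: [-5.5, 2.6, 13.5]
gripper_width: 0.015
```

Emit:
{"op": "arm_command", "data": {
  "targets": [
    {"angular": [0, 0, 0], "linear": [0, 0, 0], "grip": 0.0},
    {"angular": [0, 0, 0], "linear": [0, 0, 0], "grip": 0.0},
    {"angular": [0, 0, 0], "linear": [0, 0, 0], "grip": 0.0},
    {"angular": [0, 0, 0], "linear": [0, 0, 0], "grip": 0.0},
    {"angular": [0, 0, 0], "linear": [0, 0, 0], "grip": 0.0},
    {"angular": [0, 0, 0], "linear": [0, 0, 0], "grip": 0.0},
    {"angular": [0, 0, 0], "linear": [0, 0, 0], "grip": 0.0}
  ]
}}

```text
t: 12.07
ee_pos: [0.5567, -0.1683, 0.0985]
tool_rot: [-0.2, 1.558, 0.2]
contact_force: [-5.3, 3.4, 13.1]
gripper_width: 0.0152
```

```bash
python3 st.py
```

```text
12.0667 [ 0.5567 -0.1683  0.0985] [ 3.6e-03  1.0e-04 -1.0e+00] yaw 104.59 dq 0.001 F [-5.3  3.4 13.1] M [0.73 1.66 0.09] 0.0152
```

Emit:
{"op": "arm_command", "data": {
  "targets": [
    {"angular": [0, 0, 0], "linear": [-0.0003, 0, -0.0006], "grip": 0.0},
    {"angular": [0, 0, 0], "linear": [-0.0003, 0, -0.0006], "grip": 0.0},
    {"angular": [0, 0, 0], "linear": [-0.0003, 0, -0.0006], "grip": 0.0},
    {"angular": [0, 0, 0], "linear": [-0.0003, 0, -0.0006], "grip": 0.0},
    {"angular": [0, 0, 0], "linear": [-0.0003, 0, -0.0006], "grip": 0.0},
    {"angular": [0, 0, 0], "linear": [-0.0003, 0, -0.0006], "grip": 0.0},
    {"angular": [0, 0, 0], "linear": [-0.0003, 0, -0.0006], "grip": 0.0},
    {"angular": [0, 0, 0], "linear": [-0.0003, 0, -0.0006], "grip": 0.0}
  ]
}}

```text
t: 12.73
ee_pos: [0.5567, -0.1683, 0.0985]
tool_rot: [-0.2, 1.557, 0.199]
contact_force: [-6.0, 4.0, 16.9]
gripper_width: 0.0152
```

Emit:
{"op": "arm_command", "data": {
  "targets": [
    {"angular": [0, 0, 0], "linear": [0, 0, 0], "grip": 0.0},
    {"angular": [0, 0, 0], "linear": [0, 0, 0], "grip": 0.0},
    {"angular": [0, 0, 0], "linear": [0, 0, 0], "grip": 0.0},
    {"angular": [0, 0, 0], "linear": [0, 0, 0], "grip": 0.0},
    {"angular": [0, 0, 0], "linear": [0, 0, 0], "grip": 0.0},
    {"angular": [0, 0, 0], "linear": [0, 0, 0], "grip": 0.0}
  ]
}}

```text
t: 13.23
ee_pos: [0.5567, -0.1683, 0.0985]
tool_rot: [-0.2, 1.557, 0.199]
contact_force: [-6.1, 4.0, 16.6]
gripper_width: 0.0152
```

```bash
python3 st.py
```

```text
13.2333 [ 0.5567 -0.1683  0.0985] [ 4.3e-03  1.0e-04 -1.0e+00] yaw 104.59 dq 0.001 F [-6.1  4.  16.6] M [0.88 1.82 0.19] 0.0152
```

Emit:
{"op": "arm_command", "data": {
  "targets": [
    {"angular": [0, 0, 0], "linear": [0.0003, 0, 0.001], "grip": 0.0},
    {"angular": [0, 0, 0], "linear": [0.0005, 0, 0.002], "grip": 0.0},
    {"angular": [0, 0, 0], "linear": [0.0005, 0, 0.0021], "grip": 0.0},
    {"angular": [0, 0, 0], "linear": [0.0005, 0, 0.0021], "grip": 0.0}
  ]
}}

```text
t: 13.57
ee_pos: [0.5567, -0.1683, 0.0986]
tool_rot: [-0.2, 1.559, 0.199]
contact_force: [-3.0, 2.0, 7.7]
gripper_width: 0.0152
```

```bash
python3 st.py
```

```text
13.5667 [ 0.5567 -0.1683  0.0986] [ 3.e-03 -2.e-04 -1.e+00] yaw 104.58 dq 0.002 F [-3.   2.   7.7] M [0.6  0.93 0.18] 0.0152
```

Emit:
{"op": "arm_command", "data": {
  "targets": [
    {"angular": [0, 0, 0], "linear": [0.0003, 0, 0.001], "grip": 0.0},
    {"angular": [0, 0, 0], "linear": [0.0003, 0, 0.0012], "grip": 0.0},
    {"angular": [0, 0, 0], "linear": [0.0003, 0, 0.0012], "grip": 0.015},
    {"angular": [0, 0, 0], "linear": [0.0003, 0, 0.0012], "grip": 0.02},
    {"angular": [0, 0, 0], "linear": [0.0003, 0, 0.0012], "grip": 0.03},
    {"angular": [0, 0, 0], "linear": [0.0003, 0, 0.0012], "grip": 0.045},
    {"angular": [0, 0, 0], "linear": [0.0003, 0, 0.0012], "grip": 0.045},
    {"angular": [0, 0, 0], "linear": [0.0003, 0, 0.0012], "grip": 0.045}
  ]
}}

```text
t: 14.23
ee_pos: [0.5557, -0.1686, 0.0983]
tool_rot: [-0.199, 1.561, 0.199]
contact_force: [0.4, -0.5, 0.1]
gripper_width: 0.0451
```

```bash
python3 st.py
```

```text
14.2333 [ 0.5557 -0.1686  0.0983] [ 4.e-04 -3.e-04 -1.e+00] yaw 104.54 dq 0.004 F [ 0.4 -0.5  0.1] M [-0.02  0.03 -0.06] 0.0451
```

Released, with no contact force. I'll lift straight up and look.

Emit:
{"op": "arm_command", "data": {
  "targets": [
    {"angular": [0, 0, 0], "linear": [0, 0, 0.005], "grip": 0.045},
    {"angular": [0, 0, 0], "linear": [0, 0, 0.015], "grip": 0.045},
    {"angular": [0, 0, 0], "linear": [0, 0, 0.03], "grip": 0.045},
    {"angular": [0, 0, 0], "linear": [0, 0, 0.055], "grip": 0.045},
    {"angular": [0, 0, 0], "linear": [0, 0, 0.08], "grip": 0.045},
    {"angular": [0, 0, 0], "linear": [0, 0, 0.11], "grip": 0.045},
    {"angular": [0, 0, 0], "linear": [0, 0, 0.14], "grip": 0.045},
    {"angular": [0, 0, 0], "linear": [0, 0, 0.16], "grip": 0.045}
  ]
}}

```text
t: 14.9
ee_pos: [0.5565, -0.1688, 0.2625]
tool_rot: [-0.2, 1.557, 0.198]
contact_force: [0.4, 0.4, 0.3]
gripper_width: 0.0449
```

Emit:
{"op": "arm_command", "data": {
  "targets": [
    {"angular": [0, 0, 0], "linear": [-0.02, 0.02, 0], "grip": 0.045},
    {"angular": [0, 0, 0], "linear": [-0.04, 0.05, 0], "grip": 0.045},
    {"angular": [0, 0, 0], "linear": [-0.06, 0.08, 0], "grip": 0.045},
    {"angular": [0, 0, 0], "linear": [-0.07, 0.11, 0], "grip": 0.045},
    {"angular": [0, 0, 0], "linear": [-0.07, 0.14, 0], "grip": 0.045},
    {"angular": [0, 0, 0], "linear": [-0.07, 0.17, 0], "grip": 0.045},
    {"angular": [0, 0, 0], "linear": [-0.07, 0.2, 0], "grip": 0.045},
    {"angular": [0, 0, 0], "linear": [-0.07, 0.21, 0], "grip": 0.045}
  ]
}}

```text
t: 15.57
ee_pos: [0.4854, 0.0464, 0.2595]
tool_rot: [-0.202, 1.559, 0.205]
contact_force: [-0.8, 0.6, 1.4]
gripper_width: 0.045
```

```bash
python3 st.py;python3 - <<'E'
from h import *
for n in("side","top"): cv2.imwrite(f"pics/{n}9.png",grab_frame(n)[:,:,::-1])
crop("pics/side9.png",245,220,115,90,6,"pics/s9c.png")
crop("pics/top9.png",315,160,75,80,7,"pics/t9c.png")
E
python3 st.py
```

```text
15.5667 [0.4854 0.0464 0.2595] [ 0.0017  0.0021 -1.    ] yaw 104.87 dq 0.201 F [-0.8  0.6  1.4] M [ 0.03 -0.01 -0.02] 0.045
15.6667 [0.4856 0.0437 0.2591] [ 1.2e-03  6.0e-04 -1.0e+00] yaw 104.81 dq 0.056 F [0.7 0.  0. ] M [-0.02 -0.02 -0.01] 0.0449
```

View pics/s9c.png

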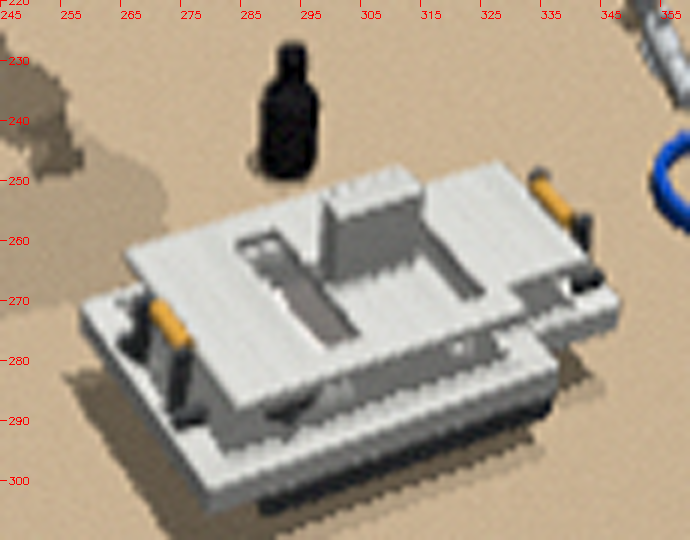

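View pics/t9c.png

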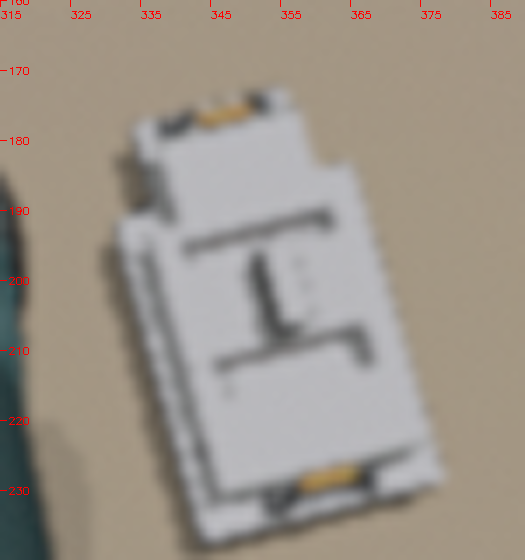

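View pics/side9.png

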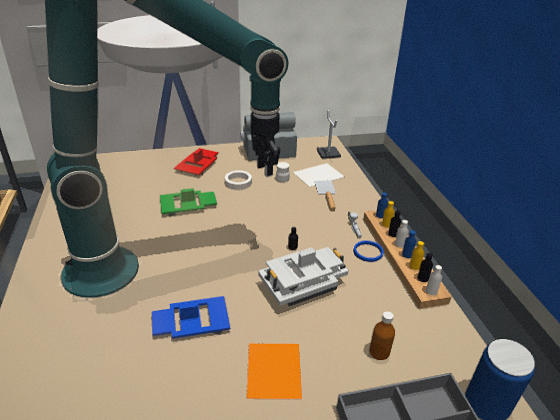

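```bash
python3 - <<'E'
from fit import *
s9=lambda X,Y:((X+.5)/6-.5+245,(Y+.5)/6-.5+220)
t9=lambda X,Y:((X+.5)/7-.5+315,(Y+.5)/7-.5+160)
p=[("side",s9(125,253),(-94,55,0)),("side",s9(240,408),(-94,-55,0)),("side",s9(500,162),(94,38,0)),("side",s9(592,258),(94,-38,0)),
("side",s9(322,192),(-22,8,42)),("side",s9(333,217),(-22,-8,42)),("side",s9(423,190),(22,-8,42)),("side",s9(400,165),(22,8,42)),
("top",t9(425,440),(-94,-55,0)),("top",t9(217,500),(-94,55,0)),("top",t9(293,92),(94,-38,0))]
for u in (("top","side"),("side",)):
    x,r=fit(p,1,u);print(x.round(4),np.degrees(x[2]).round(2),r.round(1).tolist())
for n in ("side","top"):
  d=cv2.absdiff(cv2.imread(f"pics/{n}0.png"),cv2.imread(f"pics/{n}9.png")).max(2)
  for nm,box in {"side":dict(tape=(222,170,32,20),bottle=(286,226,15,26),jar=(274,162,18,20),blue=(350,238,36,26),thin=(368,312,30,48),scr=(318,180,20,32),air=(344,208,20,30)),"top":{}}[n].items():
    X,Y,w,h=box;print(nm,d[Y:Y+h,X:X+w].mean().round(1),d[Y:Y+h,X:X+w].max())
E
```

```text
[ 0.5581 -0.1656  0.263   0.0806] 15.07 [[-0.3, -0.2], [-0.3, -0.0], [0.0, -0.5], [-0.2, -0.5], [-0.4, 0.6], [0.8, 0.0], [0.4, -0.2], [1.1, 0.5], [0.0, 0.3], [0.1, -0.5], [-0.3, 1.6]]
[ 0.5589 -0.1621  0.2611  0.0774] 14.96 [[-0.3, -0.2], [-0.4, -0.2], [-0.1, -0.4], [-0.5, -0.4], [-0.5, 0.6], [0.7, 0.0], [0.2, -0.1], [1.0, 0.6]]
tape 5.2 13
bottle 6.9 47
jar 10.4 192
blue 5.7 21
thin 6.3 26
scr 5.7 14
air 5.5 14
```

```bash
python3 -c "
from plant import *
print(close_job())"
```

```text
the job is handed in; nothing more can be done
None
```

The mask plate is on the locator base, narrow end over the single ball, with both spring rollers snapped over its ends. I've let go of it and handed the job in at about 16 s; no verdict was reported.

- **Seating:** The plate stopped hard with the tool at 98.7 mm height. That puts the ball centres at about 62.9 mm, and the cameras gave 62.3 mm.
- **Bedding push:** I held about 13–17 N straight down for a little over 2 s. A sideways force of 5–8 N stayed on during this, and correcting the tool position only partly removed it. I eased the push off to a few newtons before opening the jaws.
- **Last camera check:** The plate is about 2 mm from the base's centre, and 0.5° off its direction. Its upper face measured 1–2 mm lower than expected. These gaps are about as large as the 2 mm calibration error, so the pictures can't confirm the 2 mm and 1.8 mm limits. The hard stop and the rollers are the better evidence that it is home.
- **Bystanders:** In the side view, none had visibly moved. The only big picture difference was at the colour jar, which I put down to the gripper showing in that part of the picture. Nothing was touching the gripper at the end.

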